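# Offer up the loose hinge leaf to the jamb leaf and hold it for the pin

## Task

Pick up the loose hinge leaf with the single middle knuckle and bring that knuckle into the gap between the two knuckles of the leaf screwed to the jamb block in the vice, the two leaves lying out flat and level with each other, so that all three knuckle holes are in one line and the started pin could be tapped straight through. Do it gently, without forcing or knocking it against the fixed hinge (never more than about 30 N), and leave the spare two-knuckle leaf and the tools where they are. Finish while holding the leaf still and free in that position: do not let go, and do not let it hang on or press against the fixed knuckles.

Things in the scene. Friction and masses are not known exactly. Their poses are not given: they have to be found in the camera images.
- leaf_center (a point): Loose steel hinge leaf with ONE knuckle, flat on the bench: centre of its plate, 4 mm above the underside. Plate 50 mm (x) by 56 mm (y) by 8 mm thick. x points from plate to barrel, y along the barrel, z up. The two straight 50 mm side edges, 56 mm apart in y, are free to grip. About 0.26 kg, centre of mass 8 mm ahead (+x) of this point. The leaf and the spare leaf may change places.
- leaf_bore (a point): Centre of the bore of the loose leaf's knuckle: 39 mm along +x of leaf_center and 7 mm above it, 11 mm above the leaf's underside. The knuckle is 22 mm outside, 12 mm bore, 24 mm long, in the middle of the plate's +x edge, joined by a neck, flush with the plate underneath. Axes as the leaf's; y is the bore axis.
- leaf: The same loose single-knuckle leaf; origin on its underside, 4 mm below leaf_center, same axes.
- jamb_bore (a point): Where leaf_bore belongs: on the fixed leaf's bore axis, mid-gap between its two knuckles, 126 mm above the bench. y is the bore axis, z up, x points towards the fixed plate (the loose leaf's x must point the same way); the loose plate comes on the open -x side. Each fixed knuckle is 22 mm outside, 14 mm long; the gap is 29 mm wide. The fixed plate's edge is 14 mm to +x of the axis.
- jamb: Dark grey vice fixed to the bench, a pale wood jamb block (85 x 72 mm, top 115 mm up) in its jaws, a steel two-knuckle leaf screwed flat on top, barrel overhanging towards the robot. Nothing in it moves. Origin on the bench under the block; jamb_bore is at (-56, 0, 126) mm. Jaws 88 mm high; screw and handle reach 165 mm to +y. The 11 mm pin, started in the +y knuckle, sticks out to y = 90 mm.
- spare_center (a point): Centre of the plate, half-way up, of the spare loose leaf, which is NOT to be used: same plate (50 x 56 x 8 mm) but TWO knuckles at the ends of its edge and a gap in the middle.
- hammer: Hammer lying on the bench, 270 mm long along its x, head at +x 90 mm wide; 26 mm high; origin under its middle.
- mallet: Round-headed wooden mallet lying on the bench, head 85 mm long (y) and 56 mm across at the origin, handle 230 mm towards -x.
- pincers: Dark steel pincers lying flat, 195 mm long along x (handles to -x 130 mm), about 65 mm wide, 17 mm high; origin on the bench near the rivet.
- chisel: Cold chisel lying on the bench, 145 mm long along x, 18 mm wide, 14 mm high; origin under its middle.
- square: Try square lying flat: dark wood stock 110 mm along x, 24 mm wide, 16 mm high, centred on the origin; steel blade 30 mm wide reaching 170 mm towards +y at x = +36 mm.
- tin: Open tin of screws, 66 mm across, 42 mm high; origin under its centre.
- oil: Small white oil bottle with a black cap, 48 mm across, 120 mm high; origin under its centre.
Not all that is in view belongs to the job. Leave any black look-alike of the leaf alone.

How it is judged (in metres and radians):
On the way, in this order (a step that is already met when the one before it is completed fails the run):
1. the single-knuckle leaf is held by the fingers, lifted clear of the bench (at least 40 mm) (contact force between the fingers and leaf above 2 N and height (world z) of leaf_center above 0.044 m), for 0.2 s.
2. its knuckle is in the gap of the fixed leaf with the three holes in line (contact force between the fingers and leaf above 2 N and x of leaf_bore in the frame of jamb_bore between -0.003 and 0.003 m and y of leaf_bore in the frame of jamb_bore between -0.0035 and 0.0035 m and z of leaf_bore in the frame of jamb_bore between -0.003 and 0.003 m and angle between the y axis of leaf_bore and the y axis of jamb_bore, either way round below 0.08 rad and angle between leaf_bore's own z axis and vertical below 0.15 rad), for 0.3 s.
At the end, for the whole second after the job is handed in: The fingers hold the single-knuckle leaf at rest: bore centre within 3 mm of the fixed bore axis (along the leaf and in height) and 3.5 mm of mid-gap, axes parallel within 0.08 rad, leaf level within 0.15 rad, touching the fixed hinge with under 6 N (all of step 2 and contact force between leaf and jamb below 6 N and linear speed of leaf below 0.02 m/s and angular speed of leaf below 0.1 rad/s); the arm keeps its last pose, push and grip.
It fails at once if the leaf or the fingers are pressed or knocked against the fixed hinge, block or vice with more than 30 N (contact force between any of leaf, the fingers and jamb above 30 N).
It fails at once if the spare leaf or one of the tools is moved by more than 25 mm (distance of any of spare_center, hammer, mallet, pincers, chisel, square, tin, oil from where it was at the start of the episode above 0.025 m).
It also fails if it takes over 35 s, if anything falls off the work surface, if the arm or the gripper's body presses on something with over 40 N, if the wrist force passes 120 N, or if a joint passes its speed limit or range.

## Robot

A 7-joint arm with a two-finger parallel gripper is mounted at the origin on the work surface. World frame = base frame: x ahead of the robot, y to its left, z up, the work surface at z = 0. Lengths are in mm, angles in rad, forces in N, time in s.
With the tool pointing down it reaches from about 425 to 950 mm from the base axis. Payload 4.7 kg.
Tool frame: the origin (TCP) lies midway between the tips of the shut fingers; the grasp point (between the pads) lies 19 mm behind it; z points along the fingers, y is the direction in which the jaws open and shut (so a half turn about z gives the same grasp; the last joint's range is limited). The gripper opens to 85 mm and grips with 20 to 120 N. Pads are 22 mm wide; open, the fingers measure 114 mm over their backs; the gripper's body (76 mm by 85 mm) begins 54 mm behind the grasp point. The pads swing forward as they close: fully open they stand 13 mm farther back than shut.
Start: joints at [-1.378, 0.469, -0.049, 1.532, 0.024, 1.141, -0.082], TCP at [148.447, 658.492, 231.335] pointing down, gripper open.
Joint ranges: [-2.59, 2.59], [-0.33, 1.99], [-1.39, 1.29], [0.1, 2.45], [-1.04, 4.18], [0.21, 1.99], [-2.66, 2.66]. Speed limits (rad/s): [2.57, 2.57, 3.14, 3.14, 3.14, 3.14, 3.14].

## Interface

Orientations are given as a rotation vector (axis times angle).
In Python, from cell import r gives the robot as it stands. Calls block until the motion is done:
- r.reach(position, orientation): joint-space move of the TCP to a pose.
- r.move_linear(position, ori=None, velocity=150, contact_N=None): straight line of the TCP; ori=None keeps the orientation; velocity is the mean speed in mm/s. With contact_N (N) it stops when the force on the tool has changed by that much, and returns True; else False.
- r.movej(angles): joint-space move.
- r.command_gripper(opening, grasp_force=None): finger opening in mm; grasp_force is the grip in N (None keeps the last); returns when the fingers have stopped.
- r.sleep(seconds).
- r.solve_ik(position, orientation): joint angles nearest the present ones, or None.
- r.read_camera(name): name is "scene" or "top" or "wrist"; returns a dict with "image" (400x640x3 uint8, red, green, blue), "fovy" (degrees; the focal length in pixels is half the picture's height over the tangent of half this angle, whatever the lens; pixels are square), "cx", "cy" (the principal point, pixels), "rvec" (rotation vector, rad) and "tvec" (3), from world to camera coordinates, as OpenCV has them. Camera axes: x right, y down, z forward; pixel columns grow to the right and rows downward; lengths in mm; the calibration is good to about 2 mm. The wrist camera is an equidistant fisheye: a pixel r from the principal point sees the ray r / f radians off the axis. A picture is of the moment at which its call begins. There is no depth.
A pose or a line that the arm cannot do raises r.Unreachable and nothing moves.
- r.hand_in(): hands the job in, once; it reports no verdict.
Readings, each from a call of its own:
- r.get_t(): time.
- r.get_joint_positions(): joint angles.
- r.get_joint_velocities(): joint speeds.
- r.get_joint_torque(): joint torques, N m.
- r.get_ee_pos(): TCP position.
- r.get_tool_rot(): TCP orientation.
- r.get_ft_force(): force on the tool from outside, world axes, zero at the start.
- r.get_torque(): the same for the moment, N m.
- r.get_width(): finger opening in mm.
Only numpy, scipy, OpenCV 4.12 (cv2) and the standard library are available. Lean on these libraries where they do the work, as an engineer would, in place of code of your own. Each camera call takes 0.05 s, during which the arm holds its last target.

## Working session

There is one attempt and no reset: what is moved stays moved. The work goes in short steps, each a Python script; the robot and the scene stay as the last script left them, time stands still between calls to the robot, and variables do not carry over. Pictures are saved under pics/ and viewed, and the job is handed in when it is done.

```bash
ls -la; mkdir -p pics; python3 - <<'E'
from cell import r
import cv2
for n in ["scene","top","wrist"]:
    c=r.read_camera(n); cv2.imwrite(f"pics/{n}0.png",c["image"][:,:,::-1]); print(n,c["fovy"],c["cx"],c["cy"],c["rvec"],c["tvec"])
print(r.get_t(),r.get_tool_rot(),r.get_ee_pos(),r.get_width())
E
```

```text
total 12
drwxr-xr-x  3 agent agent 4096 Dec  7 01:19 .
drwxr-xr-x 23 root  root  4096 Dec  7 01:19 ..
drwxr-xr-x  2 agent agent 4096 Dec  7 01:19 pics
scene 47.233740854252204 318.027688924982 202.7312922296121 [ 2.44090126  0.73858566 -0.22999948] [-459.01059328 -203.40803132 1689.70271706]
top 53.60265811713119 313.78139954984107 207.77584134848206 [ 2.15929098 -2.18822771  0.13363933] [ -13.32898975  549.12976986 1102.6252094 ]
wrist 65.70646984690485 313.45395987783843 204.46244320520623 [-2.25605801 -1.80539246 -0.27419787] [-673.11813341  -39.37244406  380.70429615]
0.15 [-3.47679504e-01 -3.12217653e+00  2.34003395e-03] [148.37905723 658.03929058 230.51500061] 85.18061912500694
```

View pics/scene0.png

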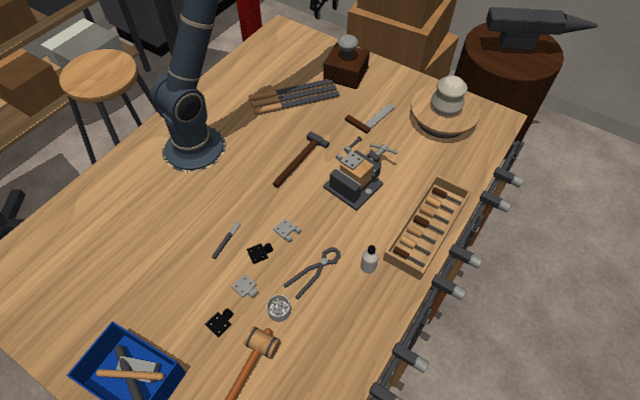

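View pics/top0.png

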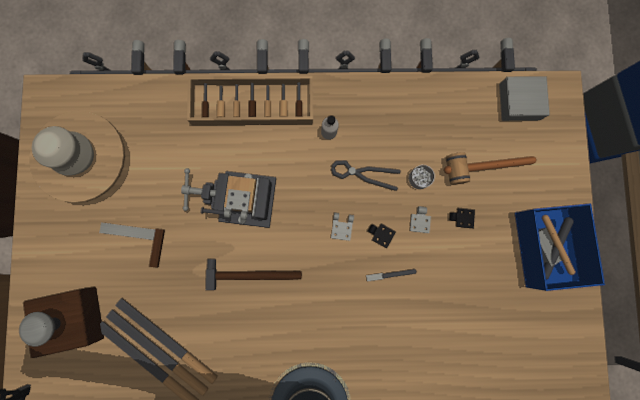

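View pics/wrist0.png

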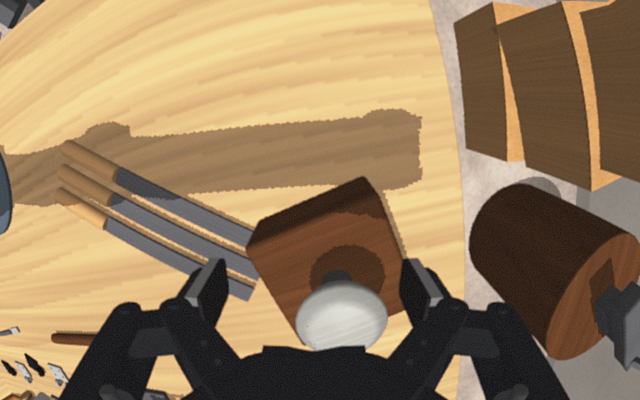

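```bash
python3 - <<'E'
import cv2,numpy as np
t=cv2.imread("pics/top0.png")
a=cv2.resize(t[195:260,320:490],None,fx=4.7,fy=4.7,interpolation=cv2.INTER_CUBIC)
b=cv2.resize(t[160:235,175:285],None,fx=5,fy=5,interpolation=cv2.INTER_CUBIC)[:,:]
cv2.imwrite("pics/c1.png",a); cv2.imwrite("pics/c2.png",b); print(a.shape,b.shape)
E
```

```text
(306, 799, 3) (375, 550, 3)
```

View pics/c1.png

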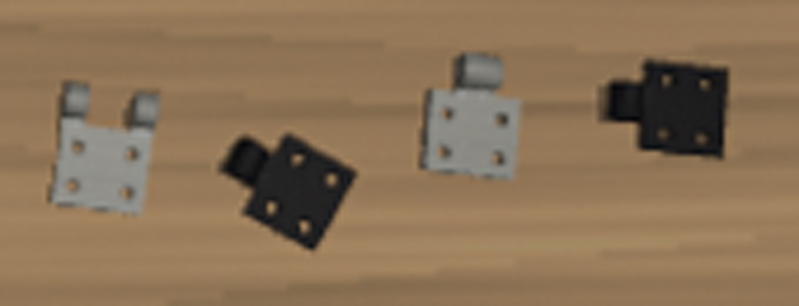

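View pics/c2.png

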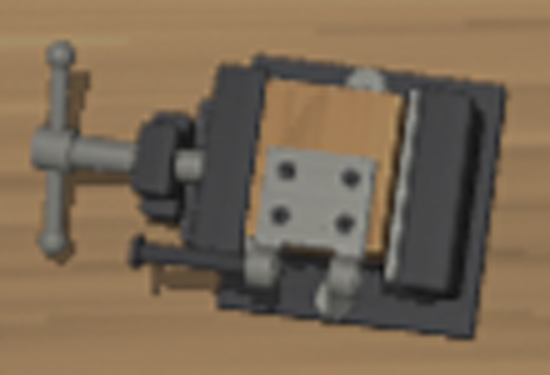

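```bash
cat > h.py <<'E'
import numpy as np, cv2
from scipy.spatial.transform import Rotation as Ro
def f_of(c): return 200/np.tan(np.radians(c["fovy"])/2)
def pose(c): return Ro.from_rotvec(c["rvec"]).as_matrix(), np.array(c["tvec"],float)
def ray(c,uv,fish):
    R,t=pose(c); f=f_of(c); d=np.array([uv[0]-c["cx"],uv[1]-c["cy"]])/f
    if fish:
        th=np.linalg.norm(d); v=np.array([*(d/th*np.sin(th)),np.cos(th)]) if th>1e-9 else np.array([0,0,1.])
    else: v=np.array([*d,1.])
    return -R.T@t, R.T@v
def onz(c,uv,z,fish=False):
    o,v=ray(c,uv,fish); return o+v*(z-o[2])/v[2]
def proj(c,P,fish=False):
    R,t=pose(c); f=f_of(c); P=np.atleast_2d(P)@R.T+t
    if fish:
        rr=np.linalg.norm(P[:,:2],axis=1); th=np.arctan2(rr,P[:,2]); k=th/np.maximum(rr,1e-9)
    else: k=1/P[:,2]
    return P[:,:2]*k[:,None]*f+[c["cx"],c["cy"]]
def rot(yaw): # tool down, tool y axis along world yaw direction
    y=np.array([np.cos(yaw),np.sin(yaw),0]); z=np.array([0,0,-1.]); x=np.cross(y,z)
    return Ro.from_matrix(np.c_[x,y,z]).as_rotvec()
def load(n):
    d=np.load(n,allow_pickle=True).item(); return d
def snap(r,cam,name):
    c=r.read_camera(cam); cv2.imwrite(f"pics/{name}.png",c["image"][:,:,::-1]); np.save(f"pics/{name}.npy",dict(c),allow_pickle=True); return c
E
python3 - <<'E'
from cell import r
from h import *
c=snap(r,"top","top1")
s=195; 
P=lambda p,o,k:(p[0]/k+o[0],p[1]/k+o[1])
for p in [(427,90),(521,98),(516,180),(422,168),(480,70)]: print("leaf",onz(c,P(p,(320,195),4.7),8).round(1))
for p in [(265,148),(375,157),(362,255),(248,238)]: print("fixedplate",onz(c,P(p,(175,160),5),123).round(1))
for p in [(263,265),(345,270)]: print("kn",onz(c,P(p,(175,160),5),137).round(1))
for p in [(140,250)]: print("pinend",onz(c,P(p,(175,160),5),131).round(1))
w=load("pics/top1.npy")
R,t=pose(r.read_camera("wrist")); C=-R.T@t
T=Ro.from_rotvec(r.get_tool_rot()).as_matrix(); p=r.get_ee_pos()
print("cam in tool", (T.T@(C-p)).round(1), (T.T@R.T).round(2))
print(r.get_t())
E
```

```text
leaf [ 529.  -304.2    8. ]
leaf [ 523.2 -362.6    8. ]
leaf [ 472.4 -357.2    8. ]
leaf [ 480.6 -299.1    8. ]
leaf [ 541.  -337.8    8. ]
fixedplate [589.7 205.6 123. ]
fixedplate [584.2 147.9 123. ]
fixedplate [532.6 154.5 123. ]
fixedplate [542.2 214.  123. ]
kn [526.6 203.2 137. ]
kn [523.5 161.1 137. ]
pinend [535.8 268.  131. ]
cam in tool [  76.8   -0.7 -142.8] [[ 0.   -0.95 -0.3 ]
 [ 1.    0.   -0.  ]
 [ 0.   -0.3   0.95]]
0.25
```

```bash
python3 - <<'E'
from cell import r
from h import *
for name,p,yaw in [("leafhover",[501,-331,120],84),("leafhover",[501,-331,120],84+180),("leafg",[505,-331,0],84),("leafg",[505,-331,0],264),("jamb",[486,186,115],82),("jamb",[486,186,115],262),("jambh",[490,186,250],82),("jambh",[490,186,250],262)]:
    q=r.solve_ik(p,rot(np.radians(yaw))); print(name,yaw,None if q is None else np.round(q,2))
E
```

```text
leafhover 84 [-0.08  0.59  0.84  1.86 -0.54  0.93  2.48]
leafhover 264 [-0.22  0.73  1.11  1.87 -0.76  1.05 -0.47]
leafg 84 [ 0.08  0.72  0.6   1.91 -0.61  0.71  2.51]
leafg 264 [-0.1   0.85  0.91  1.92 -0.9   0.85 -0.38]
jamb 82 [-0.62  0.36  0.21  2.02 -0.11  0.77  1.09]
jamb 262 [-0.99  0.42  0.69  2.04 -0.38  0.8  -1.78]
jambh 82 [-0.69  0.2   0.29  1.88 -0.07  1.07  1.06]
jambh 262 [-1.03  0.23  0.7   1.9  -0.17  1.07 -1.97]
```

```bash
python3 - <<'E'
from cell import r
from h import *
o=rot(np.radians(262))
try:
    r.reach([500,185,280],o)
except r.Unreachable as e: print("unreach",e)
r.sleep(0.3)
c=snap(r,"wrist","j1")
print(r.get_t(),r.get_ee_pos(),r.get_joint_positions().round(2), r.get_ft_force())
E
```

```text
2.725 [499.95980485 185.24886419 279.94175935] [-1.02  0.22  0.7   1.84 -0.15  1.14 -1.98] [0.07557866 0.19013442 0.27905456]
```

View pics/j1.png

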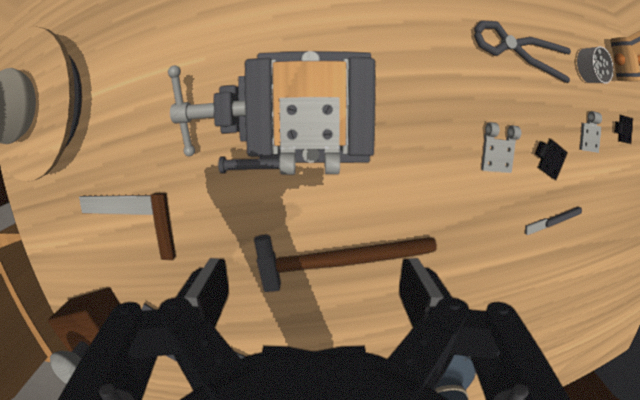

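```bash
python3 - <<'E'
import cv2
t=cv2.imread("pics/j1.png")
cv2.imwrite("pics/j1c.png",cv2.resize(t[85:185,210:350],None,fx=5.7,fy=5.7,interpolation=cv2.INTER_CUBIC))
E
```

```text
(no output)
```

View pics/j1c.png

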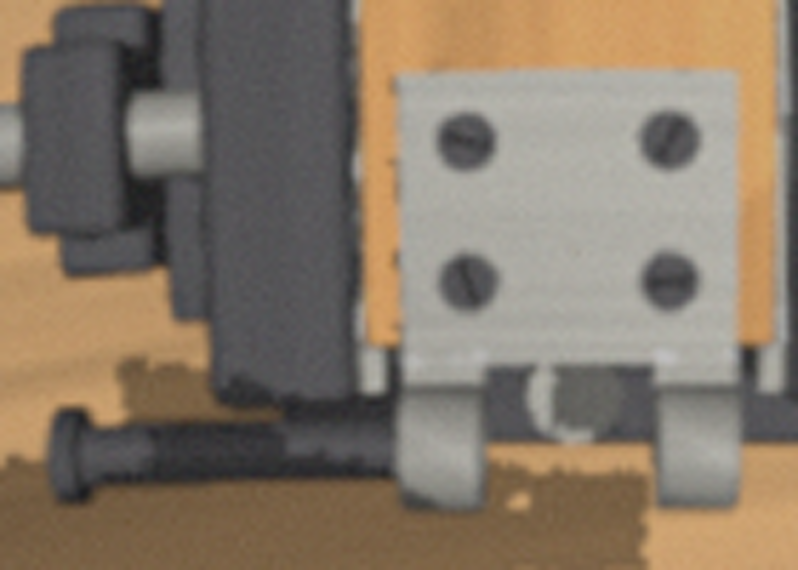

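```bash
cat > fitj.py <<'E'
from h import *
from scipy.optimize import least_squares
def fit_jamb(c, feats, x0=(525,182,-8), fish=True):
    # feats: list of (kind, local(x,y,z) , u, v ); kind 'uv','u','v'; 'sil': local y, near silhouette
    R,t=pose(c); C=-R.T@t
    def res(p):
        a=np.radians(p[2]); Rz=np.array([[np.cos(a),-np.sin(a),0],[np.sin(a),np.cos(a),0],[0,0,1]]); o=np.array([p[0],p[1],126.])
        e=[]
        for k,l,u,v in feats:
            if k=='sil':
                cl=Rz.T@(C-o); d=np.array([cl[0],cl[2]]); D=np.hypot(*d); al=np.arctan2(d[1],d[0]); be=np.arccos(11/D)
                L=np.array([11*np.cos(al+be),l[1],11*np.sin(al+be)])
                k='v'
            else: L=np.array(l,float)
            q=proj(c,o+Rz@L,fish)[0]
            if 'u' in k: e.append(q[0]-u)
            if 'v' in k: e.append(q[1]-v)
        return e
    s=least_squares(res,x0); return s.x,np.array(s.fun)
E
python3 - <<'E'
from fitj import *
c=load("pics/j1.npy")
g=lambda u,v:((u+.5)/5.7-.5+210,(v+.5)/5.7-.5+85)
F=[('uv',(64,28,-3),*g(400,74)),('uv',(64,-28,-3),*g(738,72)),('uv',(14,14.5,-3),*g(486,360)),('uv',(14,-14.5,-3),*g(656,360)),
('u',(0,28.5,11),*g(399,440)),('u',(0,14.5,11),*g(486,440)),('u',(0,-14.5,11),*g(657,440)),('u',(0,-28.5,11),*g(741,440)),
('sil',(0,21,0),*g(440,507)),('sil',(0,-21,0),*g(700,507))]
x,e=fit_jamb(c,F); print(x.round(2)); print(e.round(2))
R,t=pose(c); print("cam",(-R.T@t).round(1))
E
```

```text
[525.67 184.38  -7.7 ]
[ 0.32 -0.58 -0.19 -0.63 -0.04  0.3   0.01  0.13 -0.26 -0.66  0.33  0.51
  0.52  0.31]
cam [575.6 174.1 422.8]
```

```bash
python3 - <<'E'
from cell import r
from h import *
o=rot(np.radians(264))
r.reach([495,-331,150],o)
r.sleep(0.3)
c=snap(r,"wrist","l1")
print(r.get_t(),r.get_ee_pos(),r.get_joint_positions().round(2), r.get_ft_force())
t=c["image"][:,:,::-1]
E
```

```text
5.0 [ 495.2653301  -330.64843662  150.05637328] [-0.22  0.66  1.09  1.85 -0.67  1.06 -0.53] [ 0.321677   -0.06016225 -0.21099276]
```

View pics/l1.png

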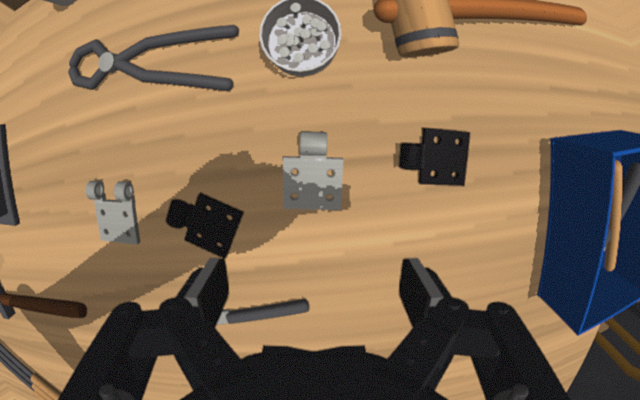

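```bash
python3 - <<'E'
import cv2
t=cv2.imread("pics/l1.png")
cv2.imwrite("pics/l1c.png",cv2.resize(t[120:225,265:365],None,fx=5.7,fy=5.7,interpolation=cv2.INTER_CUBIC))
E
```

```text
(no output)
```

View pics/l1c.png

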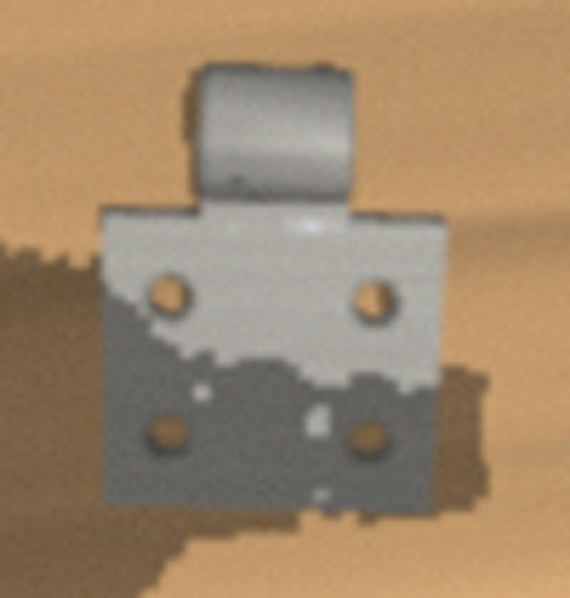

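```bash
python3 - <<'E'
from fitj import *
c=load("pics/l1.npy")
g=lambda u,v:((u+.5)/5.7-.5+265,(v+.5)/5.7-.5+120)
obs=[((25,28,8),g(102,214)),((25,-28,8),g(446,221)),((-25,28,8),g(103,502)),((-25,-28,8),g(434,515)),]
ku=[((39,12,22),g(200,140)),((39,-12,22),g(354,140))]
def res(p):
    a=np.radians(p[2]); Rz=np.array([[np.cos(a),-np.sin(a),0],[np.sin(a),np.cos(a),0],[0,0,1]]); o=np.array([p[0],p[1],0])
    e=[]
    for l,q in obs: e+=list(proj(c,o+Rz@np.array(l,float),True)[0]-q)
    for l,q in ku: e.append(proj(c,o+Rz@np.array(l,float),True)[0][0]-q[0])
    return e
s=least_squares(res,[501,-331,-6]); print(s.x.round(2),np.round(s.fun,2))
E
```

```text
[ 502.75 -330.95   -7.38] [ 0.24 -0.13  0.05  0.12  0.07  0.45 -0.39 -0.45 -0.19  0.2 ]
```

```bash
python3 - <<'E'
from cell import r
from h import *
a=np.radians(-7.4); L=np.array([502.75,-330.95]); g=L+3*np.array([np.cos(a),np.sin(a)])
o=rot(a+np.pi*1.5)
r.command_gripper(66,40)
r.move_linear([*g,40],o,velocity=150)
r.sleep(0.1)
hit=r.move_linear([*g,-9],o,velocity=30,contact_N=5)
print(hit,r.get_ee_pos(),r.get_width(),r.get_ft_force(),r.get_t())
c=snap(r,"wrist","l2")
E
```

```text
True [ 505.65788513 -331.34634355   -6.46138173] 66.11733306186471 [-0.31123565  0.2438664   5.01801906] 7.725
```

View pics/l2.png

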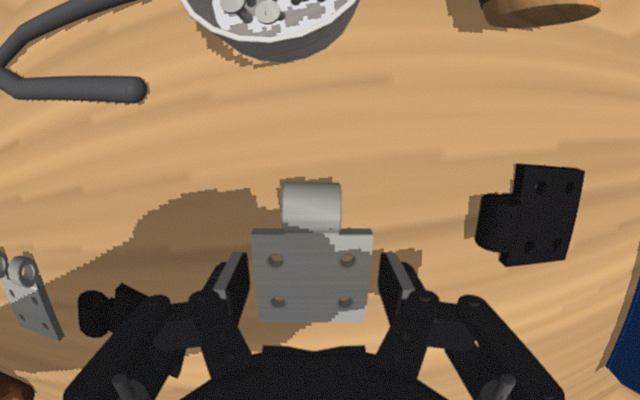

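```bash
python3 - <<'E'
from cell import r
from h import *
p=r.get_ee_pos()
r.move_linear([p[0],p[1],-2.8],velocity=30)
r.command_gripper(50,60)
print(r.get_width(),r.get_ft_force(),r.get_ee_pos())
r.move_linear([p[0],p[1],70],velocity=80)
r.sleep(0.4)
print(r.get_width(),r.get_ft_force(),r.get_torque(),r.get_ee_pos(),r.get_t())
c=snap(r,"wrist","l3")
E
```

```text
53.96195591622449 [0.08362089 0.88793495 4.68376848] [ 505.68618932 -331.24100014   -2.41563842]
54.24735203522631 [ 0.03443828 -0.61226803 -2.49976987] [ 0.03740992  0.0500245  -0.01048833] [ 505.56956879 -331.36178373   69.84706061] 9.7917
```

View pics/l3.png

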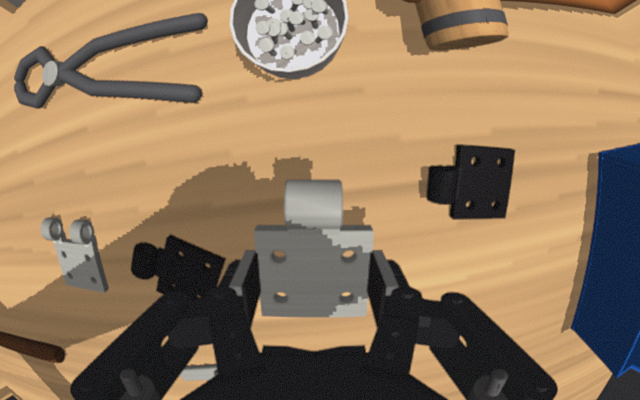

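```bash
python3 - <<'E'
import cv2
t=cv2.imread("pics/l3.png")
cv2.imwrite("pics/l3c.png",cv2.resize(t[170:330,235:395],None,fx=3.7,fy=3.7,interpolation=cv2.INTER_CUBIC))
E
```

```text
(no output)
```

View pics/l3c.png

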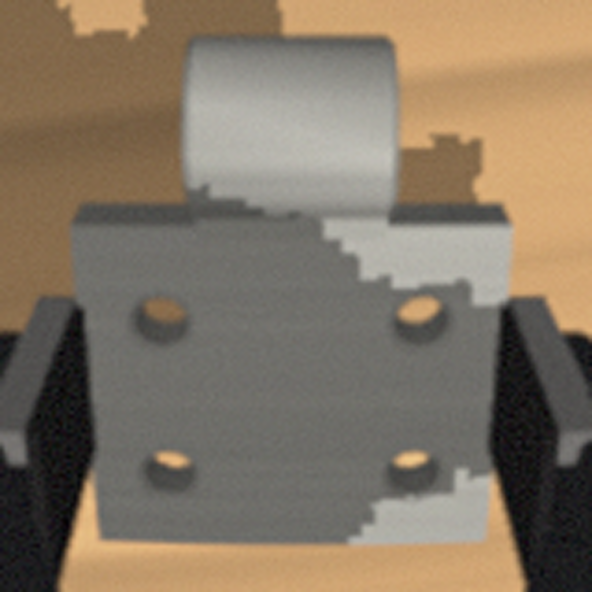

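```bash
cat > fitl.py <<'E'
from fitj import *
def fit_leaf(c,tcp,toolrv,obs,x0=(-3,0,-6.6,0,0,0),free=(0,1,2,3,4,5)):
    # nominal leaf frame in tool: leaf x = +tool x, leaf y = -... (tool y = -leaf y when yaw+270)
    T=Ro.from_rotvec(toolrv).as_matrix()
    N=np.diag([1,-1,-1.])  # leaf axes in tool coords (x same, y,z flipped)
    R0,t0=pose(c); C=-R0.T@t0
    def pl(p): return T@Ro.from_rotvec(np.radians(p[3:])).as_matrix()@N, np.array(tcp)+T@p[:3]
    def res(q):
        p=np.array(x0,float); p[list(free)]=q
        Rl,o=pl(p); e=[]
        for k,l,(u,v) in obs:
            L=np.array(l,float)
            if k=='sil': # far silhouette of barrel
                cl=Rl.T@(C-o)-np.array([39,0,7]); d=np.array([cl[0],cl[2]]); D=np.hypot(*d); al=np.arctan2(d[1],d[0]); be=-np.arccos(11/D)
                L=np.array([39+11*np.cos(al+be),l[1],7+11*np.sin(al+be)]); k='v'
            w=proj(c,o+Rl@L,True)[0]
            if 'u' in k:e.append(w[0]-u)
            if 'v' in k:e.append(w[1]-v)
        return e
    s=least_squares(res,np.array(x0,float)[list(free)]); p=np.array(x0,float); p[list(free)]=s.x
    Rl,o=pl(p)
    return p,np.array(s.fun),Rl,o,o+Rl@np.array([39,0,7.])
E
cat > l3fit.py <<'E'
from fitl import *
c=load("pics/l3.npy")
g=lambda u,v:((u+.5)/3.7-.5+235,(v+.5)/3.7-.5+170)
obs=[('uv',(25,28,4),g(72,224)),('uv',(25,-28,4),g(512,224)),('uv',(-25,28,4),g(101,541)),('uv',(-25,-28,4),g(486,542)),
('uv',(25,28,-4),g(79,206)),('uv',(25,-28,-4),g(504,206)),('u',(39,12,18),g(184,110)),('u',(39,-12,18),g(397,110)),('sil',(39,0,0),g(290,38))]
E
python3 - <<'E'
from l3fit import *
tcp=[505.57,-331.36,69.85]; rv=rot(np.radians(262.6))
for fr in [(0,1,2,3,4,5),(0,1,3,4,5),(0,1,5)]:
    p,e,Rl,o,b=fit_leaf(c,tcp,rv,obs,free=fr)
    print(p.round(2),e.round(2),"bore",b.round(2))
E
```

```text
[-3.49  0.89 -5.88 -0.37 -0.54 -0.24] [-0.08  0.74  0.02  0.63  0.01  0.18 -0.26  0.    1.01 -0.41 -0.61 -0.53
 -0.64  0.56 -0.6 ] bore [ 540.76 -336.62   82.36]
[-3.15  0.89 -6.6  -0.38 -0.24 -0.24] [-0.45  0.81  0.39  0.71 -0.19  0.4  -0.05  0.22  0.67 -0.46 -0.27 -0.58
 -0.87  0.78 -0.8 ] bore [ 541.06 -336.66   83.29]
[-3.12  0.85 -6.6   0.    0.   -0.2 ] [-0.55  0.98  0.37  0.66 -0.27  0.44 -0.18 -0.09  0.47 -0.37 -0.38 -0.68
 -0.66  1.06 -0.71] bore [ 541.06 -336.7    83.45]
```

```bash
cat > tgt.py <<'E'
from l3fit import *
p,e,Rl,o,b=fit_leaf(c,[505.57,-331.36,69.85],rot(np.radians(262.6)),obs,free=(0,1,5))
bt=Ro.from_rotvec(rot(np.radians(262.6))).as_matrix().T@(b-np.array([505.57,-331.36,69.85])); bt[2]=-13.45
J=np.array([525.67,184.38,126.]); jy=-7.7
ori=rot(np.radians(jy-0.2+270))
def tcp_for(lx,ly,lz,J=J,bt=bt):
    a=np.radians(jy); B=J+np.array([np.cos(a)*lx-np.sin(a)*ly,np.sin(a)*lx+np.cos(a)*ly,lz])
    return B-Ro.from_rotvec(ori).as_matrix()@bt
E
python3 - <<'E'
from cell import r
from tgt import *
print(bt)
p0=r.get_ee_pos()
r.move_linear([p0[0],p0[1],200],velocity=200)
r.reach(tcp_for(-40,0,70),ori)
r.move_linear(tcp_for(-34,0,12),ori,velocity=100)
r.sleep(0.3)
print(r.get_t(),r.get_ee_pos()-tcp_for(-34,0,12),r.get_ft_force(),r.get_torque(),r.get_width())
snap(r,"wrist","a1"); snap(r,"scene","a1s")
E
```

```text
[ 35.87798422   0.72036494 -13.45      ]
13.5917 [0.16337296 0.28206829 0.40178751] [ 0.4800455   0.52889261 -2.56579088] [0.02646775 0.00076285 0.00550791] 53.968972352645444
```

View pics/a1.png

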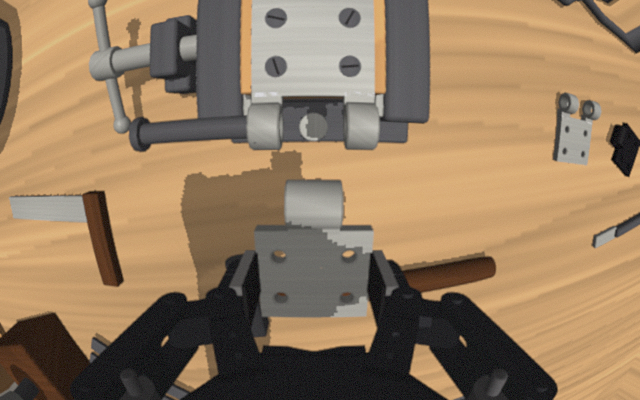

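```bash
python3 - <<'E'
import cv2
t=cv2.imread("pics/a1.png")
cv2.imwrite("pics/a1c.png",cv2.resize(t[80:235,235:395],None,fx=3.8,fy=3.8,interpolation=cv2.INTER_CUBIC))
E
```

```text
(no output)
```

View pics/a1c.png

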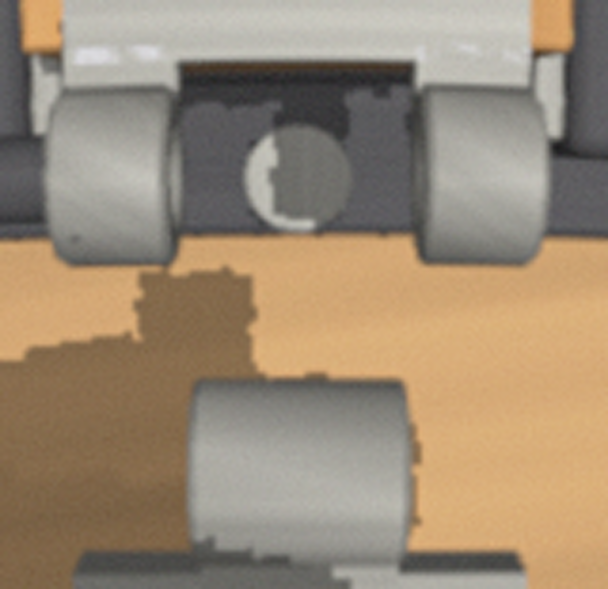

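View pics/a1s.png

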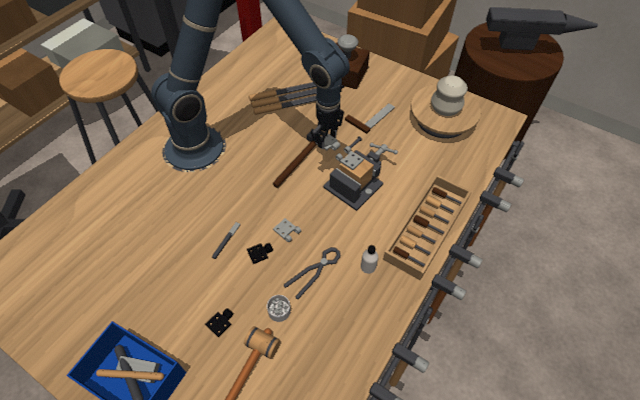

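```bash
python3 - <<'E'
from tgt import *
from fitl import *
import fitl
c2=load("pics/a1.npy")
g=lambda u,v:((u+.5)/3.8-.5+235,(v+.5)/3.8-.5+80)
F=[('uv',(14,14.5,-3),*g(180,61)),('uv',(14,-14.5,-3),*g(414,61)),
('u',(0,28,11),*g(47,175)),('u',(0,14.5,11),*g(165,175)),('u',(0,-14.5,11),*g(428,175)),('u',(0,-28,11),*g(548,175)),
('sil',(0,21,0),*g(115,264)),('sil',(0,-21,0),*g(480,264))]
x,e=fit_jamb(c2,F); print("jamb",x.round(2)); print(e.round(2))
tcp=tcp_for(-34,0,12)+[.163,.282,.402]
obs=[('u',(39,12,18),g(191,470)),('u',(39,-12,18),g(408,470)),('sil',(39,0,0),g(300,379)),
('uv',(25,28,4),g(72,569)),('uv',(25,-28,4),g(527,570)),('uv',(25,28,-4),g(83,552)),('uv',(25,-28,-4),g(519,552))]
for fr in [(0,1,5),(0,1,2,5)]:
    p,e,Rl,o,b=fit_leaf(c2,tcp,ori,obs,free=fr); print("leaf",p.round(2),e.round(2),b.round(2))
a=np.radians(jy); d=b-np.array([x[0],x[1],126]); print("bore in jamb", d[0]*np.cos(a)+d[1]*np.sin(a), -d[0]*np.sin(a)+d[1]*np.cos(a), d[2])
# vertical check: fit jamb height free
def fz(dz):
    c3=dict(c2); R,t=pose(c2); c3["tvec"]=t+R@np.array([0,0,dz]); return fit_jamb(c3,F)
for dz in [-4,-2,0,2,4]:
    x,e=fz(dz); print(dz,x.round(2),(e**2).sum().round(2))
E
```

```text
jamb [525.53 184.81  -7.86]
[-0.68 -0.4   0.74 -0.43 -0.08  0.23 -0.02 -0.19  0.42  0.4 ]
leaf [-2.92  0.88 -6.6   0.    0.   -0.02] [-0.94  1.23 -0.77  0.04  1.1   0.18  0.87  0.06 -0.57 -0.64 -0.54] [492.31 189.05 138.55]
leaf [-3.18  0.88 -5.85  0.    0.   -0.02] [-0.76  1.04 -0.57  0.37  1.   -0.15  0.78  0.36 -0.64 -0.94 -0.6 ] [492.06 189.08 137.8 ]
bore in jamb -33.73742017929736 -0.25336739216939375 11.800480053996438
-4 [525.38 184.84  -7.86] 10.69
-2 [525.46 184.83  -7.86] 3.1
0 [525.53 184.81  -7.86] 1.79
2 [525.6  184.8   -7.86] 7.32
4 [525.67 184.78  -7.86] 20.3
```

```bash
python3 - <<'E'
from cell import r
from tgt import *
J2=np.array([525.58,184.7,126.])
e=np.array([.16,.28,.40])
r.move_linear(tcp_for(-32,0,0,J2)-e,ori,velocity=60); r.sleep(.2)
e2=r.get_ee_pos()-tcp_for(-32,0,0,J2); print(e2); e=e+e2
hit=r.move_linear(tcp_for(-12,0,0,J2)-e,ori,velocity=40,contact_N=4); r.sleep(.2)
print(hit,r.get_ee_pos()-tcp_for(-12,0,0,J2),r.get_ft_force(),r.get_t())
snap(r,"wrist","b1")
E
```

```text
[ 0.0062176  -0.33482034 -0.29932283]
False [-0.42235139  0.10201277 -0.15406368] [-0.13413212 -0.16071524 -3.3950107 ] 15.1
```

View pics/b1.png

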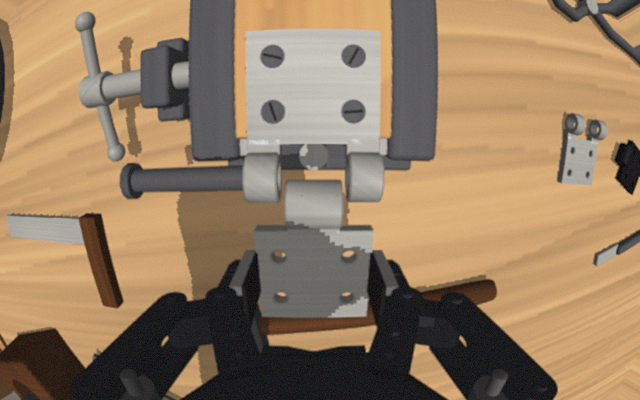

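```bash
python3 - <<'E'
from cell import r
from tgt import *
J2=np.array([525.58,184.7,126.])
hit=r.move_linear(tcp_for(0,0,0,J2),ori,velocity=20,contact_N=4); r.sleep(.2)
E_=np.mean([r.get_ee_pos() for _ in range(20)],0)-tcp_for(0,0,0,J2)
print(hit,E_,np.mean([r.get_ft_force() for _ in range(20)],0),r.get_torque(),r.get_t())
snap(r,"wrist","b2");snap(r,"scene","b2s")
import cv2
t=cv2.imread("pics/b2.png")
cv2.imwrite("pics/b2c.png",cv2.resize(t[130:260,220:400],None,fx=4.4,fy=4.4,interpolation=cv2.INTER_CUBIC))
E
```

```text
False [-0.14010509  0.04613402 -0.02397102] [-0.54048406  0.32523423 -2.18996778] [ 0.01446988 -0.03045329  0.01297434] 16.1083
```

View pics/b2c.png

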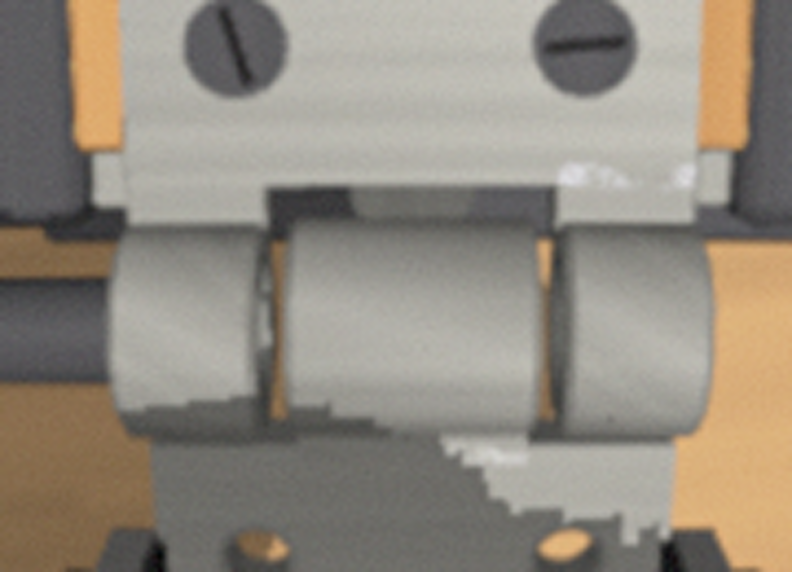

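```bash
python3 - <<'E'
from tgt import *
c2=load("pics/b2.npy")
g=lambda u,v:((u+.5)/4.4-.5+220,(v+.5)/4.4-.5+130)
F=[('uv',(14,14.5,-3),*g(268,186)),('uv',(14,-14.5,-3),*g(557,186)),
('u',(0,28.3,11),*g(109,330)),('u',(0,14.5,11),*g(253,330)),('u',(0,-14.5,11),*g(567,330)),('u',(0,-28.3,11),*g(713,330)),
('sil',(0,21,0),*g(190,437)),('sil',(0,-21,0),*g(630,437)),('u',(12,28,-3),*g(129,210)),('u',(12,-28,-3),*g(695,210))]
for dz in [-3,-2,-1,0,1,2]:
    c3=dict(c2); R,t=pose(c2); c3["tvec"]=t+R@np.array([0,0,dz]); x,e=fit_jamb(c3,F); print(dz,x.round(2),(e**2).sum().round(2))
J2=np.array([525.58,184.7,126.]); tcp=tcp_for(0,0,0,J2)
obs=[('u',(39,11.8,18),g(287,330)),('u',(39,-11.8,18),g(538,330)),('sil',(39,0,0),g(412,220)),
('uv',(28.4,12,4),g(275,434)),('v',(28.4,-12,4),g(530,430)),
('u',(24.5,28,4),g(153,460)),('u',(24.5,-28,4),g(675,460))]
obs=[o for o in obs if o[0]!='uv']+[('v',(28.4,12,4),g(275,434))]
for z in [-8.6,-7.6,-6.6,-5.6,-4.6]:
    p,e,Rl,o,b=fit_leaf(c2,tcp,ori,obs,x0=(-3,0,z,0,0,0),free=(0,1,5)); print(p.round(2),b.round(2),(e**2).sum().round(2),e.round(2))
E
```

```text
-3 [524.59 184.98  -8.05] 19.07
-2 [524.87 184.94  -8.05] 10.97
-1 [525.14 184.9   -8.06] 5.7
0 [525.42 184.86  -8.06] 3.38
1 [525.69 184.82  -8.06] 4.15
2 [525.97 184.78  -8.06] 8.15
[-3.78  1.27 -8.6   0.    0.   -0.87] [524.93 184.84 128.15] 9.16 [-1.09  0.95  1.68 -0.72 -1.13  1.3  -0.88]
[-4.1   1.26 -7.6   0.    0.   -0.85] [524.61 184.88 127.15] 7.77 [-0.84  0.71  1.88 -0.86 -0.7   0.86 -1.04]
[-4.42  1.25 -6.6   0.    0.   -0.84] [524.29 184.92 126.15] 7.55 [-0.59  0.47  2.07 -0.99 -0.28  0.42 -1.2 ]
[-4.75  1.24 -5.6   0.    0.   -0.82] [523.97 184.96 125.15] 8.43 [-0.34  0.24  2.27 -1.13  0.13 -0.01 -1.36]
[-5.07  1.23 -4.6   0.    0.   -0.8 ] [523.65 185.   124.15] 10.39 [-0.1   0.01  2.46 -1.26  0.54 -0.43 -1.51]
```

```bash
python3 - <<'E'
import cv2
t=cv2.imread("pics/b2s.png")
cv2.imwrite("pics/b2sc.png",cv2.resize(t[115:195,300:410],None,fx=7,fy=7,interpolation=cv2.INTER_CUBIC))
E
```

```text
(no output)
```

View pics/b2sc.png

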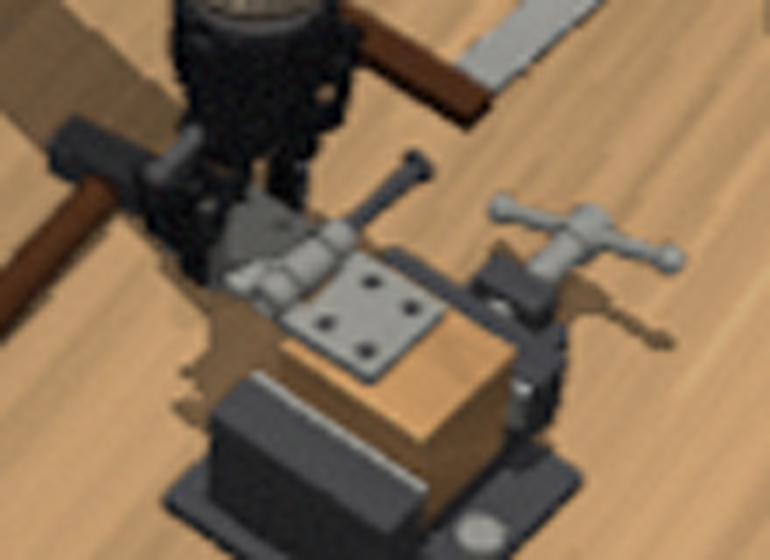

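```bash
python3 - <<'E'
from cell import r
import numpy as np
r.sleep(0.5)
print(r.get_ee_pos(),r.get_ft_force(),r.get_width(),np.abs(r.get_joint_velocities()).max(),r.get_t())
r.hand_in()
E
```

```text
[490.13746766 190.35088267 112.54220503] [ 0.4167987  -0.50842874 -2.99725622] 54.12891703677821 0.0023735051330316575 16.7083
the job is handed in; nothing more can be done
```

I picked up the silver single-knuckle leaf and slid its knuckle level into the gap of the fixed leaf. I handed in at about 16.7 s with the arm still gripping it; hand-in gave no verdict. The spare leaf, the black look-alikes and the tools were not touched on purpose, but I did not re-measure their positions.

**Last checks that agreed:**
- **Free and at rest:** the side forces on the tool were about 0.5 N, and the vertical force was only the leaf's weight. No contact stop triggered on the way in, and joint speeds were near zero.
- **Centring:** the wrist picture shows a clear gap on both sides of the knuckle, centred to about 0.5 mm. The scene picture shows the three knuckles in one line.
- **Pose:** the tool was within about 0.15 mm of where I aimed it. Comparing pictures showed no slip of the leaf in the fingers beyond about 0.3 mm. The bore height and axis angle agreed within about 1 mm and 1°.

**One check that disagreed:** a last fit of the leaf in the final picture put it about 1 mm short towards the fixed plate. It relied on poorly defined edges with residuals up to 2 pixels. I trusted the two earlier fits, which agreed to about 0.3 mm, and left the position as it was. Either reading is within the 3 mm tolerance.

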